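# Set the stroke lever of the engraving console to its third click and start it

### The arm

A 6-joint arm with a two-finger parallel gripper is mounted at the origin on the work surface. World frame = base frame: x ahead of the robot, y to its left, z up, the work surface at z = 0. Lengths are in mm, angles in rad, forces in N, time in s.
With the tool pointing down it reaches from about 150 to 775 mm from the base axis. Payload 6.1 kg.
Tool frame: the origin (TCP) lies on the mounting face of the last link; the fingertips stand 173 mm ahead of it and the grasp point (between the pads) lies 155 mm ahead of it; x points along the fingers, y is the direction in which the jaws open and shut, and the axes are right-handed (so a half turn about x gives the same grasp; the last joint's range is limited). The gripper opens to 85 mm and grips with 20 to 120 N. Pads are 22 mm wide; open, the fingers measure 114 mm over their backs; the gripper's body (76 mm by 85 mm) begins 54 mm behind the grasp point. The pads swing forward as they close: fully open they stand 13 mm farther back than shut.
Start: joints at [1.137, 0.126, -0.04, 1.405, 0, 1.571], TCP at [220.661, 476.359, 404.695] pointing down, gripper open.
Joint ranges: [-2.72, 2.72], [-0.95, 1.95], [-1.27, 1.35], [-1.78, 2.02], [-1.46, 1.47], [-3.14, 3.14]. Speed limits (rad/s): [2.39, 2.39, 3.01, 3.14, 3.14, 3.14].

### API

Orientations are given as a 3x3 rotation matrix whose columns are the frame's x, y, z axes.
In Python, from cell import ctrl gives the robot as it stands.
- The arm moves only by the tool step_arm, never from a script. Its argument "series" is a list of rows, each a list of 4 numbers: the shift along the tool's x, y, z in mm, then the turn about the tool's x in rad. A call has exactly 8 rows; each row is the pose to reach, as a shift and turn from the pose commanded when the call began, along the tool's axes at that moment; what a row does not reach only later rows make up. A row lasts 1/12 s, in which the tool goes at most 41.7 mm and 7.16 degrees, less where a joint would pass 70% of its speed; a pose out of reach is approached as far as the arm can. A call with a gripper value outside its range is refused whole. "hand" is the finger opening in mm, from 0 to 85.4, set as the call begins (left out, the last holds). The fingers move at their own pace and stop on an object; "force" is the grip in N (left out, the last holds). Time passes only in rows, so rows that repeat a pose let the fingers close, or fill a call up. It gives the time, the measured TCP pose, the force and the opening at its end, in the units of the state.
- ctrl.observe(): the state, without advancing time (a new reading comes with each control period).
- ctrl.snapshot(name): name is "scene" or "side" or "wrist"; returns a dict with "image" (420x560x3 uint8, red, green, blue), "intrinsics" (3x3 intrinsics, pixels), "R" (3x3) and "t" (3): a world point X has camera coordinates R X + t; the wrist camera has in their place "hand_eye" (4x4, takes a point from camera to tool coordinates, whose origin is the TCP and whose axes are the tool frame's). Camera axes: x right, y down, z forward; pixel columns grow to the right and rows downward; lengths in mm; the calibration is good to about 2 mm. A picture is of the moment at which its call begins: read the wrist's pose just before it. There is no depth.
- ctrl.hand_in(): hands the job in, once; it reports no verdict.
The state is a dict: "clock": time; "joint_pos": joint angles; "qd": joint speeds; "joint_efforts": joint torques, N m; "position": TCP position; "orientation": TCP orientation; "wrist_force": force on the tool from outside, world axes, zero at the start; "moment": the same for the moment, N m; "grip_width": finger opening in mm.
Only numpy, scipy, OpenCV 4.12 (cv2) and the standard library are available. Lean on these libraries where they do the work, as an engineer would, in place of code of your own. Each camera call takes 0.05 s, during which the arm holds its last target.

### The job

On the grey air console, push the upright steel stroke lever with a fingertip from its parked end along its slot, click by click, and stop in the third notch without running on past it; then press the round start button fully down and let it come up again. Only touch and push: do not lift or shove the console, do not move the low round trim knob, and leave the tin, the punch and everything else on the table where they are.

Things in the scene. Friction and masses are not known exactly. Their poses are not given: they have to be found in the camera images.
- console: Grey air console: a low box loose on rubber feet, 220 mm (its x) by 300 mm (its y) by 60 mm high, 2.8 to 4.4 kg. Origin at the centre of its underside on the table, z up; its flat deck with the controls is at z = 60 mm. Both slots run along its y axis; the stroke lever's is the one nearer the robot.
- stroke (a joint): Lever travel in m: 0 parked at the slot's -y end (always the start), growing towards console +y, end stop 0.0875. Spring notches at 0 (parked), 0.0175 (first), 0.035 (second), 0.0525 (third), 0.07 (fourth), 0.0875 (fifth), each marked by a tick. Push: up to 6 N a quarter of the way, falling to 0 half-way between notches, whence it jumps by itself into the next.
- stroke_mid (a point): Centre of the stroke lever's upright steel blade, 28 mm (console x) by 10 mm (console y, the way it slides) by 28 mm high; 25 mm above the deck, so the blade spans 11 to 39 mm above it (thin stem below). Parked at (-50, -75, 85) mm in the console's frame, axes parallel to it. The deck behind it (-y side) is free for 70 mm.
- start_top (a point): Centre of the top face of the start button, the only button: a round black cap 34 mm across in an aluminium housing, at (-45, 105) mm in the console's frame. It is sprung, pressed straight down.
- start (a joint): Travel of the start button, in m: 0 up, 0.006 fully down, which takes 4.5 N.
- trim_mid (a point): Centre of the low round black trim knob, 22 mm across, its top 18 mm above the deck, in the second slot 70 mm on the +x side of the stroke lever's. It slides easily along console y and starts anywhere in its slot (-70 to +10 mm in console y). To be left alone.
- tin_mid (a point): Centre of a closed round aluminium tin of polish, 58 mm across, 24 mm high, standing loose on the deck near (70, 108) mm in the console's frame. Leave alone.
- punch_mid (a point): Centre of a square steel punch 9 by 110 by 9 mm lying loose along console y on the deck's tool mat near (75, -55) mm. Leave alone.
- hammer: Hammer lying on the table well to the right of the console. Leave alone.
- wedge: Wooden block 60 by 160 by 22 mm lying on the table on the left, nearer the robot. Origin under its centre. Leave alone.
- bottle: Clear water bottle 76 mm across and 210 mm high, standing on the right near the robot. Origin under its centre. Leave alone.
- cup: Steel bowl 76 mm across, 50 mm high, standing on the table to the left of the console. Origin under its centre. Leave alone.

How it is judged:
By the outcome, as a careful person would: the job done as asked, in the order asked, and still so for the second after the job is handed in, with the robot touching nothing.
It also fails if it takes over 54 s, if anything falls off the work surface, if the arm or the gripper's body presses on something with over 40 N, if the wrist force passes 120 N, or if a joint passes its speed limit or range.

## Working session

There is one attempt and no reset: what is moved stays moved. The work goes in short steps, Python scripts to look and compute and a tool call to move; the robot and the scene stay as the last step left them, time stands still between calls to the robot, and variables do not carry over. Pictures are saved under pics/ and viewed, and the job is handed in when it is done.

Besides the shell and the picture viewer there is one more tool, called after "Emit:" as a command line: name --pt "numbers of a row" for each row, then --argument value for the rest. step_arm: Moves the arm, as the interface text tells. Its arguments: {"type":"object","properties":{"series":{"type":"array"},"hand":{"type":"number"},"force":{"type":"number"}},"required":["series"]}

```bash
ls; mkdir -p pics
python3 - <<'E'
from cell import ctrl
import cv2,json,numpy as np,pickle
s=ctrl.observe()
for k,v in s.items(): print(k,np.round(v,3).tolist())
d={}
for n in ["scene","side","wrist"]:
    p=ctrl.snapshot(n); d[n]=p
    cv2.imwrite(f"pics/{n}0.png",p["image"][:,:,::-1])
    print(n,{k:np.round(v,3).tolist() for k,v in p.items() if k!="image"})
pickle.dump((s,d),open("d0.pkl","wb"))
E
```

```text
pics
clock 0.0
joint_pos [1.137, 0.126, -0.041, 1.405, -0.0, 1.571]
qd [-0.001, 0.001, -0.001, -0.002, -0.001, -0.001]
joint_efforts [0.001, -43.591, 35.292, 0.017, 0.0, -0.0]
position [220.626, 476.271, 403.911]
orientation [[-0.001, 0.42, 0.907], [-0.001, 0.907, -0.42], [-1.0, -0.002, 0.0]]
wrist_force [0.843, 0.853, -0.381]
moment [0.005, 0.017, -0.013]
grip_width 85.266
scene {'intrinsics': [[421.373, 0.0, 278.486], [0.0, 421.373, 205.489], [0.0, 0.0, 1.0]], 'R': [[-0.22, 0.975, 0.006], [0.602, 0.141, -0.786], [-0.767, -0.17, -0.618]], 't': [128.299, -215.758, 1451.289]}
side {'intrinsics': [[434.979, 0.0, 282.5], [0.0, 434.979, 204.318], [0.0, 0.0, 1.0]], 'R': [[0.896, -0.443, -0.011], [-0.32, -0.63, -0.708], [0.307, 0.638, -0.706]], 't': [-459.734, 202.229, 1311.88]}
wrist {'intrinsics': [[340.888, 0.0, 285.744], [0.0, 340.888, 209.015], [0.0, 0.0, 1.0]], 'hand_eye': [[0.0, -0.271, 0.963, 30.513], [1.0, 0.001, 0.0, 1.227], [-0.001, 0.963, 0.271, -68.542], [0.0, 0.0, 0.0, 1.0]]}
```

View pics/scene0.png

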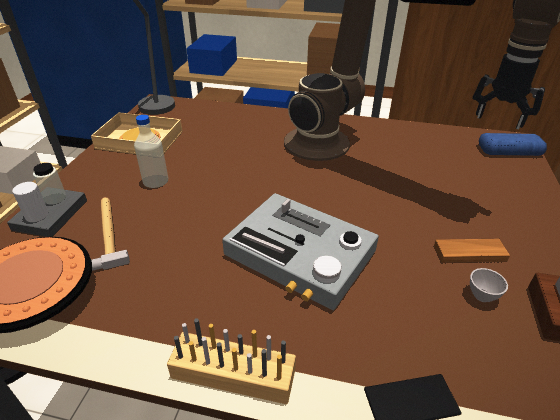

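View pics/side0.png

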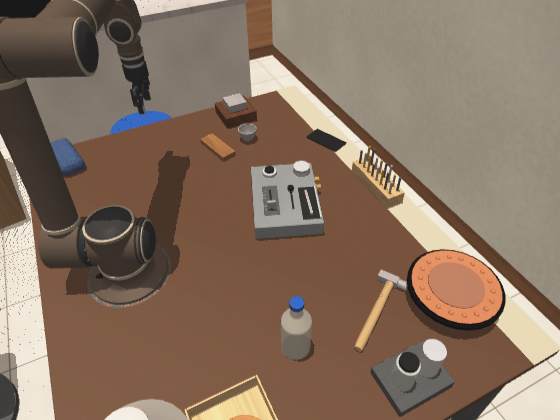

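View pics/wrist0.png

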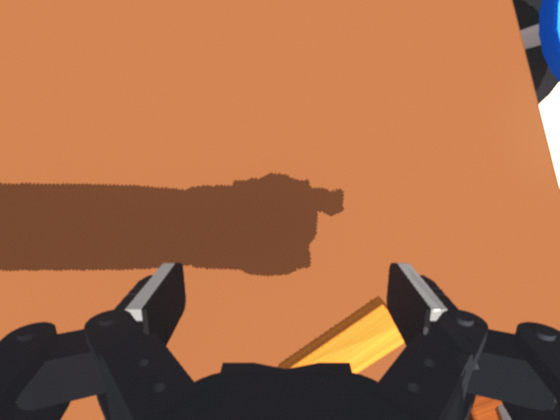

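The scene view shows the console at about (300,248) px, with the lever near (286,207), the button at (350,238) and the tin at (327,268). In the side view the console is at about (287,200). Next I'll enlarge both.

Run:
```python
import cv2,pickle
s,d=pickle.load(open("d0.pkl","rb"))
a=d["scene"]["image"][185:310,215:385,::-1]; cv2.imwrite("pics/sc_crop.png",cv2.resize(a,None,fx=4.7,fy=4.7,interpolation=cv2.INTER_CUBIC))
a=d["side"]["image"][150:250,235:335,::-1]; cv2.imwrite("pics/si_crop.png",cv2.resize(a,None,fx=6,fy=6,interpolation=cv2.INTER_CUBIC))
```

```text
(no output)
```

View pics/sc_crop.png

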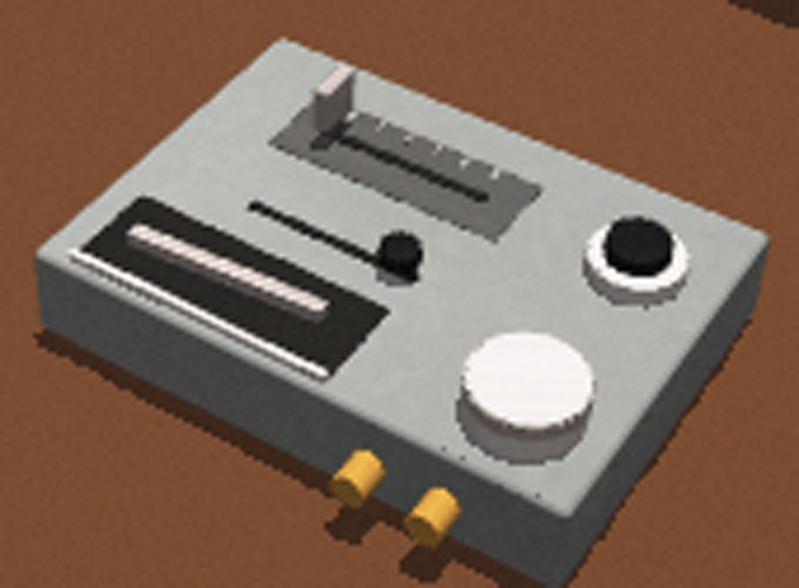

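View pics/si_crop.png

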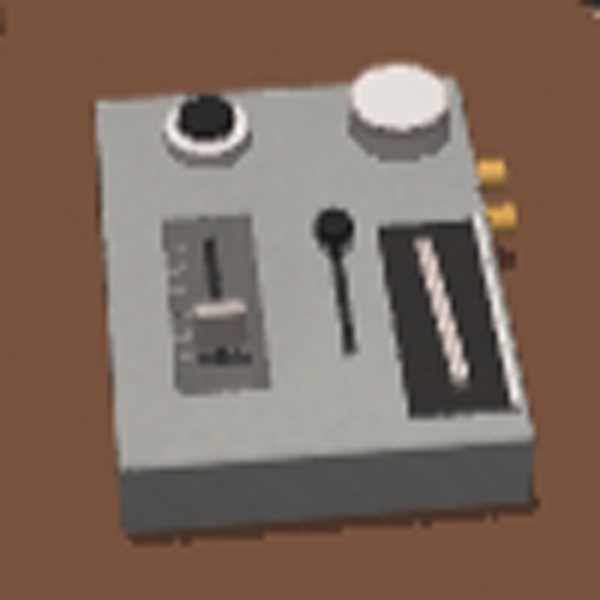

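```bash
cat > h.py <<'E'
import numpy as np,pickle
from scipy.optimize import least_squares
s,d=pickle.load(open("d0.pkl","rb"))
def proj(c,X):
    p=d[c]; q=np.atleast_2d(X)@p["R"].T+p["t"]; q=q@p["intrinsics"].T; return q[:,:2]/q[:,2:]
def c2w(P,pose):
    x,y,a=pose; c,s_=np.cos(a),np.sin(a); P=np.atleast_2d(P)
    return np.c_[x+c*P[:,0]-s_*P[:,1], y+s_*P[:,0]+c*P[:,1], P[:,2]]
E
python3 - <<'E'
from h import *
# corner pts + button top (z unknown ->skip) + blade top centre
L=np.array([[-110,-150,60],[-110,150,60],[110,150,60],[110,-150,60],[-50,-75,99]])
sc=np.array([[283,38],[768,238],[570,517],[38,256],[334,82]])/4.7+[215,185]
si=np.array([[122,468],[97,101],[456,78],[532,436],[220,308]])/6+[235,150]
m=dict(scene=sc-.4,side=si-.4)
def f(p,cs,idx): return np.concatenate([(proj(c,c2w(L[idx],p))-m[c][idx]).ravel() for c in cs])
for cs in (["scene"],["side"],["scene","side"]):
    r=least_squares(f,[480,40,0],args=(cs,range(4)),x_scale=[10,10,.1]); print(cs,np.round(r.x,3)); print(np.round(f(r.x,["scene","side"],range(5)).reshape(-1,2),1).tolist())
p=r.x
for n,P in dict(lever=[-50,-75,85],notch3=[-50,-22.5,85],button=[-45,105,75]).items(): print(n,c2w(P,p).round(1), np.hypot(*c2w(P,p)[0,:2]).round(0))
for c in("scene","side"):
  for z in (60,70,75,80): print(c,z,proj(c,c2w([-45,105,z],p)).round(1))
print("meas button",np.array([640,245])/4.7+[215,185],np.array([206,117])/6+[235,150])
E
```

```text
['scene'] [ 5.46765e+02  4.55560e+01 -3.68000e-01]
[[-0.4, -0.6], [1.6, -0.7], [0.2, 0.7], [-1.5, -0.6], [0.3, -0.5], [-0.2, -1.0], [0.1, -1.4], [0.9, -1.6], [1.5, -0.9], [0.6, -1.4]]
['side'] [ 5.42659e+02  4.17290e+01 -3.67000e-01]
[[-1.5, -1.7], [0.0, -2.1], [-1.4, -1.2], [-2.5, -2.0], [-0.8, -1.7], [-0.9, 0.3], [-0.5, -0.4], [0.4, -0.7], [1.0, 0.3], [-0.1, -0.2]]
['scene', 'side'] [ 5.45154e+02  4.48290e+01 -3.68000e-01]
[[-0.5, -1.0], [1.3, -1.1], [-0.1, 0.0], [-1.5, -1.1], [0.2, -0.9], [-0.5, -0.6], [-0.2, -1.1], [0.6, -1.4], [1.1, -0.6], [0.2, -1.1]]
lever [[471.5  -7.2  85. ]] 472.0
notch3 [[490.4  41.8  85. ]] 492.0
button [[540.9 159.   75. ]] 564.0
scene 60 [[349.8 242.4]]
scene 70 [[350.3 239.2]]
scene 75 [[350.6 237.6]]
scene 80 [[350.8 236. ]]
side 60 [[269.5 172.2]]
side 70 [[269.4 170.1]]
side 75 [[269.3 169. ]]
side 80 [[269.3 167.9]]
meas button [351.17021277 237.12765957] [269.33333333 169.5       ]
```

```bash
cat >> h.py <<'E'
POSE=np.array([545.15,44.83,-0.368])
E
cat > st.py <<'E'
from h import *
from cell import ctrl
import sys
def show():
    o=ctrl.observe(); p=np.array(o["position"]);R=np.array(o["orientation"])
    print("t",round(o["clock"],2),"pos",p.round(1),"tip",(p+R[:,0]*173).round(1),"F",np.round(o["wrist_force"],2),"w",round(o["grip_width"],1))
    print("yaw of tool y",round(float(np.arctan2(R[1,1],R[0,1])),4),"x axis",R[:,0].round(4))
    return p,R
E
python3 - <<'E'
from st import *
p,R=show()
t=c2w([-50,-115,173+130],POSE)[0]
print(t,"shift",(R.T@(t-p)).round(1),"want yaw",POSE[2]+np.pi/2)
E
```

```text
t 0.15 pos [220.6 476.3 404.1] tip [220.5 476.1 231.1] F [-0.95 -0.51  0.26] w 85.2
yaw of tool y 1.137 x axis [-5.0e-04 -1.1e-03 -1.0e+00]
[457.12630808 -44.48309904 303.        ] shift [ 101.6 -373.   433.5] want yaw 1.2027963267948967
```

Emit:
step_arm --pt "0 -25 29 -0.01" --pt "0 -50 58 -0.02" --pt "0 -76 88 -0.03" --pt "0 -102 118 -0.04" --pt "0 -128 148 -0.05" --pt "0 -154 178 -0.06" --pt "0 -180 208 -0.066" --pt "0 -204 236 -0.066" --hand 0

```text
clock: 0.82
position: [349.1, 190.0, 404.7]
orientation: [[0.0, 0.359, 0.933], [-0.0, 0.933, -0.359], [-1.0, 0.0, 0.0]]
wrist_force: [0.6, 0.8, 0.4]
grip_width: 0.2
```

Run:
```python
from st import *
p,R=show()
t=c2w([-50,-115,173+130],POSE)[0]
print("shift",(R.T@(t-p)).round(1))
```

```text
t 0.82 pos [349.1 190.  404.7] tip [349.2 190.  231.7] F [0.57 0.83 0.39] w 0.2
yaw of tool y 1.2034 x axis [ 2.e-04 -1.e-04 -1.e+00]
shift [ 101.7 -180.1  185. ]
```

Emit:
step_arm --pt "0 -28 28 0" --pt "0 -56 57 0" --pt "0 -84 86 0" --pt "15 -112 115 0" --pt "35 -140 144 0" --pt "60 -165 170 0" --pt "85 -178 183 0" --pt "100 -180 185 0"

```text
clock: 1.48
position: [457.5, -45.6, 301.6]
orientation: [[-0.002, 0.364, 0.932], [-0.001, 0.932, -0.364], [-1.0, -0.002, -0.002]]
wrist_force: [-0.9, -0.1, -0.4]
grip_width: -0.0
```

```bash
cat > wr.py <<'E'
from st import *
import cv2
def wrist(name):
    p,R=show(); w=ctrl.snapshot("wrist"); cv2.imwrite(f"pics/{name}.png",w["image"][:,:,::-1])
    pickle.dump((p,R,w),open(f"{name}.pkl","wb"))
def wproj(name,X):
    p,R,w=pickle.load(open(f"{name}.pkl","rb")); H=np.array(w["hand_eye"])
    q=(np.atleast_2d(X)-p)@R; q=(q-H[:3,3])@H[:3,:3]; q=q@np.array(w["intrinsics"]).T; return q[:,:2]/q[:,2:]
E
python3 - <<'E'
from wr import *
wrist("w1")
L=[[-110,-150,60],[-110,150,60],[-50,-75,99],[-45,105,75]]
print(wproj("w1",c2w(L,POSE)).round(1))
E
```

```text
t 1.48 pos [457.5 -45.6 301.6] tip [457.1 -45.7 128.6] F [-0.88 -0.09 -0.41] w -0.0
yaw of tool y 1.1987 x axis [-2.4e-03 -9.0e-04 -1.0e+00]
[[227.5 127.4]
 [726.7 125.7]
 [359.9 244. ]
 [646.5 236.4]]
```

View pics/w1.png

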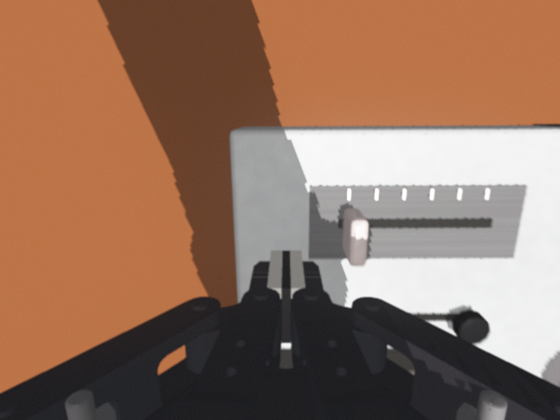

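Run:
```python
from wr import *
a=cv2.imread("pics/w1.png")[110:300,220:510]; cv2.imwrite("pics/w1c.png",cv2.resize(a,None,fx=2.75,fy=2.75,interpolation=cv2.INTER_CUBIC))
L=[[-64+28*i,-80+10*j,z] for z in(71,99) for i in(0,1) for j in(0,1)]
print(np.c_[L,((wproj("w1",c2w(L,POSE))-[220,110])*2.75).round(0)])
```

```text
[[-64. -80.  71. 339. 263.]
 [-64. -70.  71. 384. 262.]
 [-36. -80.  71. 334. 381.]
 [-36. -70.  71. 378. 381.]
 [-64. -80.  99. 363. 300.]
 [-64. -70.  99. 415. 300.]
 [-36. -80.  99. 356. 434.]
 [-36. -70.  99. 406. 434.]]
```

View pics/w1c.png

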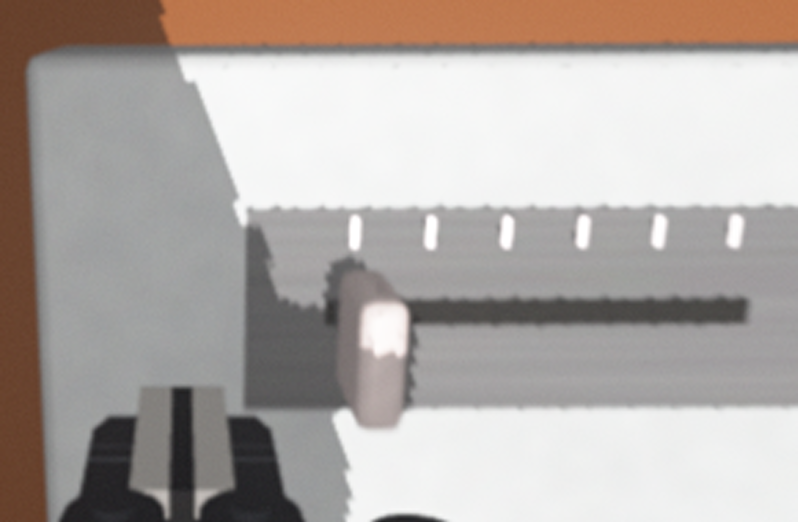

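The wrist view agrees with the console fit to within 1–2 mm: the blade's top edges are at crop x 360–410, where the fit puts them at 363–415. The finger is lined up behind the blade, so I'm lowering it.

Emit:
step_arm --pt "8 0 0 0" --pt "16 0 0 0" --pt "24 0 0 0" --pt "32 0 0 0" --pt "40 0 0 0" --pt "46 0 0 0" --pt "50 0 0 0" --pt "50 0 0 0"

```text
clock: 2.2
position: [456.6, -42.2, 253.8]
orientation: [[-0.001, 0.359, 0.933], [0.0, 0.933, -0.359], [-1.0, -0.0, -0.001]]
wrist_force: [-1.0, 0.4, 0.3]
grip_width: -0.0
```

Run:
```python
from wr import *
wrist("w2")
```

```text
t 2.2 pos [456.6 -42.2 253.8] tip [456.4 -42.1  80.8] F [-1.04  0.4   0.29] w -0.0
yaw of tool y 1.2035 x axis [-1.2e-03  1.0e-04 -1.0e+00]
```

View pics/w2.png

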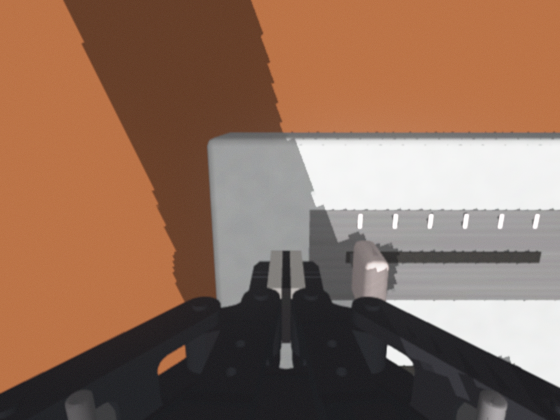

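Emit:
step_arm --pt "0 2 0 0" --pt "0 4 0 0" --pt "0 6 0 0" --pt "0 8 0 0" --pt "0 10 0 0" --pt "0 12 0 0" --pt "0 13 0 0" --pt "0 13 0 0"

```text
clock: 2.92
position: [461.7, -30.1, 254.7]
orientation: [[0.0, 0.359, 0.933], [0.0, 0.933, -0.359], [-1.0, 0.0, 0.0]]
wrist_force: [0.7, -0.4, 0.9]
grip_width: -0.1
```

```bash
cat >> wr.py <<'E'
def cons():
    p,R=show(); t=p+R[:,0]*173; a=POSE[2]; dx,dy=t[:2]-POSE[:2]
    print("tip in console",np.round([np.cos(a)*dx+np.sin(a)*dy,-np.sin(a)*dx+np.cos(a)*dy,t[2]],1), "F along y",round(float(np.dot(ctrl.observe()["wrist_force"],R[:,1])),2))
E
python3 - <<'E'
from wr import *
cons()
wrist("w3")
a=cv2.imread("pics/w3.png")[190:340,220:440]; cv2.imwrite("pics/w3c.png",cv2.resize(a,None,fx=3.5,fy=3.5,interpolation=cv2.INTER_CUBIC))
E
```

```text
t 2.92 pos [461.7 -30.1 254.7] tip [461.7 -30.1  81.7] F [ 0.67 -0.36  0.92] w -0.1
yaw of tool y 1.2034 x axis [ 0.  0. -1.]
tip in console [-50.9 -99.9  81.7] F along y -0.09
t 2.92 pos [461.7 -30.1 254.7] tip [461.7 -30.1  81.7] F [ 0.67 -0.36  0.92] w -0.1
yaw of tool y 1.2034 x axis [ 0.  0. -1.]
```

View pics/w3c.png

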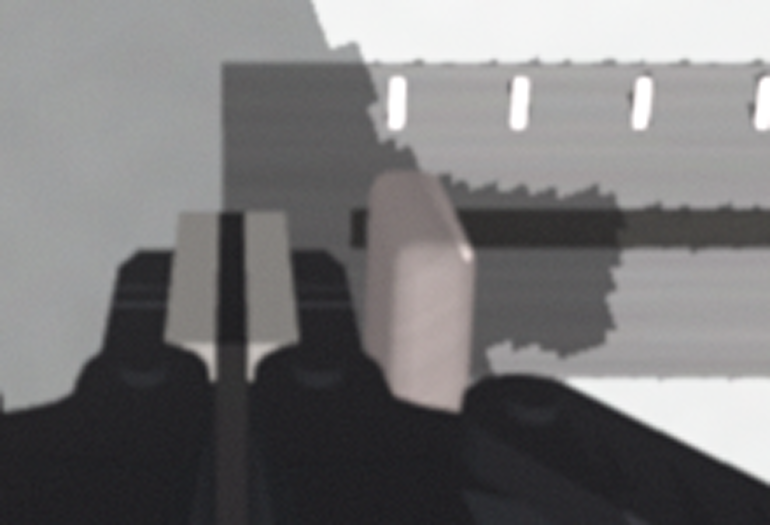

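```bash
cat >> wr.py <<'E'
def views(name,box={"scene":(150,290,225,385),"side":(100,240,225,345)}):
    ims=[]
    for c,(r0,r1,c0,c1) in box.items():
        a=ctrl.snapshot(c)["image"][r0:r1,c0:c1,::-1]; ims.append(cv2.resize(a,(400,int(400*a.shape[0]/a.shape[1])),interpolation=cv2.INTER_CUBIC))
    h=min(i.shape[0] for i in ims); cv2.imwrite(f"pics/{name}.png",np.hstack([i[:h] for i in ims]))
E
python3 - <<'E'
from wr import *
views("v3")
E
```

```text
(no output)
```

View pics/v3.png

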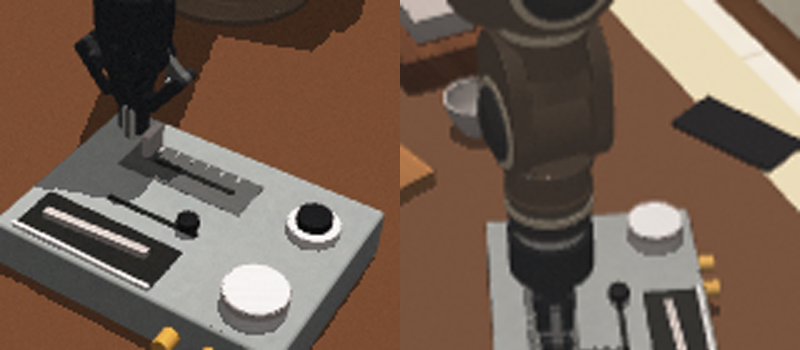

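The scene view (left half of the picture) shows the finger just behind the blade, with about 5 mm between them. The knuckles sit well above the blade. Next is the push, in small steps.

Emit:
step_arm --pt "0 1 0 0" --pt "0 2 0 0" --pt "0 3.5 0 0" --pt "0 5 0 0" --pt "0 6.5 0 0" --pt "0 8 0 0" --pt "0 9 0 0" --pt "0 9 0 0"

```text
clock: 3.73
position: [464.8, -22.0, 254.7]
orientation: [[-0.0, 0.36, 0.933], [-0.001, 0.933, -0.36], [-1.0, -0.001, 0.0]]
wrist_force: [-1.3, -3.6, 1.6]
grip_width: -0.1
```

```bash
cat >> wr.py <<'E'
def look(n):
    cons(); wrist(n); a=cv2.imread(f"pics/{n}.png")[190:340,220:440]; cv2.imwrite(f"pics/{n}c.png",cv2.resize(a,None,fx=3.5,fy=3.5,interpolation=cv2.INTER_CUBIC))
E
python3 - <<'E'
from wr import *
look("w4")
E
```

```text
t 3.73 pos [464.8 -22.  254.7] tip [464.7 -22.2  81.7] F [-1.29 -3.58  1.65] w -0.1
yaw of tool y 1.2029 x axis [-3.0e-04 -1.1e-03 -1.0e+00]
tip in console [-50.9 -91.5  81.7] F along y -3.81
t 3.73 pos [464.8 -22.  254.7] tip [464.7 -22.2  81.7] F [-1.29 -3.58  1.65] w -0.1
yaw of tool y 1.2029 x axis [-3.0e-04 -1.1e-03 -1.0e+00]
```

View pics/w4c.png

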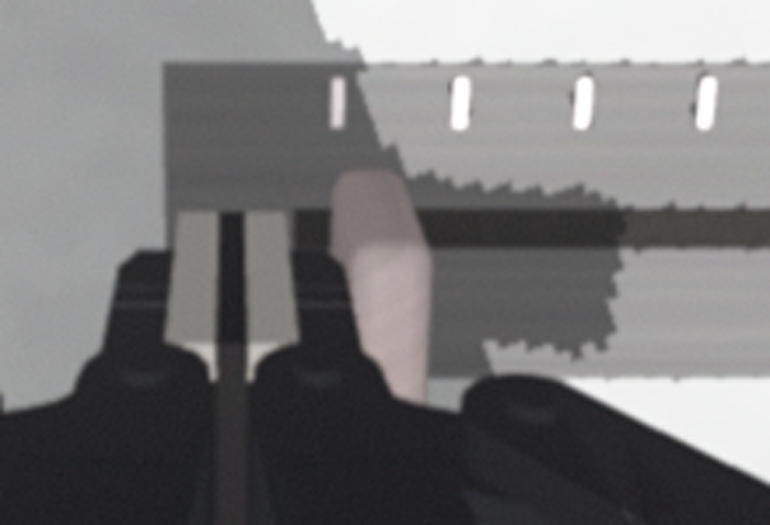

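Contact at 3.8 N. From the sine-shaped spring this means about 1.9 mm of travel, so lever travel ≈ tip_y + 93.4 mm.

Emit:
step_arm --pt "0 1.5 0 0" --pt "0 3 0 0" --pt "0 4.5 0 0" --pt "0 6 0 0" --pt "0 7.5 0 0" --pt "0 9 0 0" --pt "0 10 0 0" --pt "0 10 0 0"

```text
clock: 4.45
position: [468.6, -12.2, 254.7]
orientation: [[0.0, 0.359, 0.933], [0.0, 0.933, -0.359], [-1.0, 0.0, -0.0]]
wrist_force: [-0.3, -0.3, -0.4]
grip_width: -0.0
```

Run:
```python
from wr import *
look("w5")
```

```text
t 4.45 pos [468.6 -12.2 254.7] tip [468.6 -12.1  81.7] F [-0.3  -0.34 -0.36] w -0.0
yaw of tool y 1.2035 x axis [ 1.e-04  5.e-04 -1.e+00]
tip in console [-50.9 -80.7  81.7] F along y -0.42
t 4.45 pos [468.6 -12.2 254.7] tip [468.6 -12.1  81.7] F [-0.3  -0.34 -0.36] w -0.0
yaw of tool y 1.2035 x axis [ 1.e-04  5.e-04 -1.e+00]
```

View pics/w5c.png

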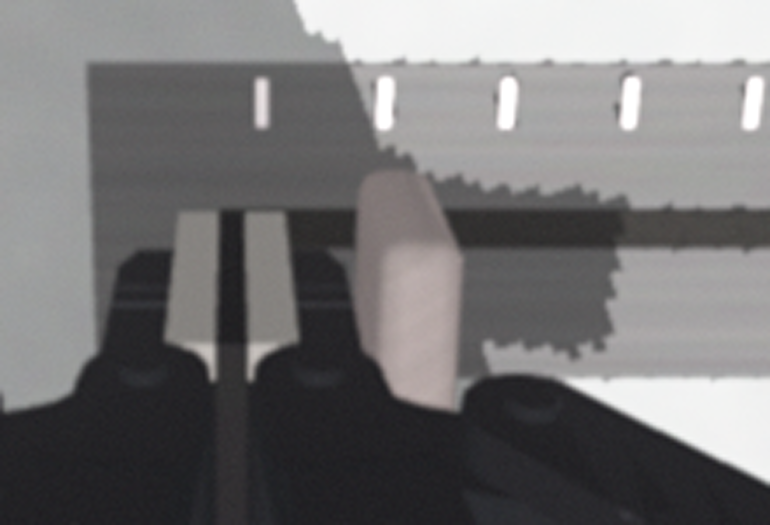

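First click: the lever is at the first notch, beside the second tick, with no force and a gap of about 4 mm. Pushing to the second.

Emit:
step_arm --pt "0 2.5 0 0" --pt "0 5 0 0" --pt "0 7.5 0 0" --pt "0 10 0 0" --pt "0 12.5 0 0" --pt "0 15 0 0" --pt "0 17 0 0" --pt "0 17 0 0"

```text
clock: 5.17
position: [474.9, 3.9, 254.7]
orientation: [[0.0, 0.359, 0.933], [0.001, 0.933, -0.359], [-1.0, 0.001, 0.0]]
wrist_force: [1.2, -0.3, -0.5]
grip_width: -0.1
```

Run:
```python
from wr import *
look("w6")
```

```text
t 5.17 pos [474.9   3.9 254.7] tip [474.9   4.1  81.7] F [ 1.25 -0.29 -0.48] w -0.1
yaw of tool y 1.2037 x axis [ 4.e-04  1.e-03 -1.e+00]
tip in console [-50.8 -63.3  81.7] F along y 0.18
t 5.17 pos [474.9   3.9 254.7] tip [474.9   4.1  81.7] F [ 1.25 -0.29 -0.48] w -0.1
yaw of tool y 1.2037 x axis [ 4.e-04  1.e-03 -1.e+00]
```

View pics/w6c.png

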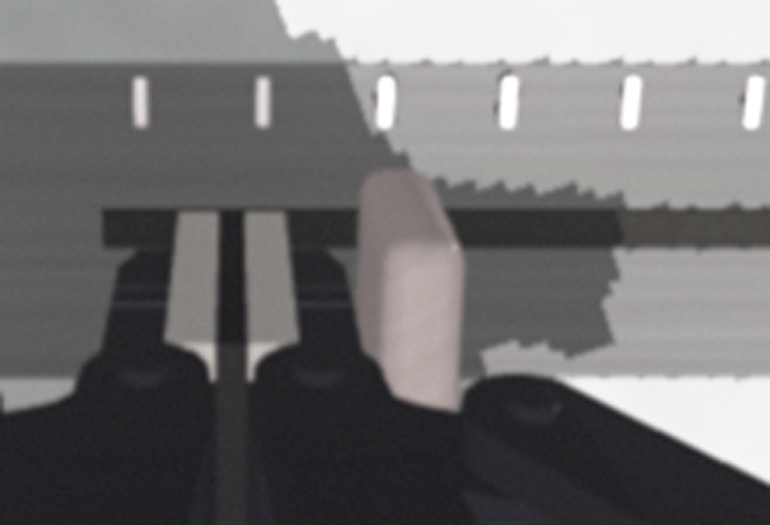

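Second notch: the lever is beside the third tick, in the same position relative to the finger as before. The same push again should put it in the third.

Emit:
step_arm --pt "0 2.5 0 0" --pt "0 5 0 0" --pt "0 7.5 0 0" --pt "0 10 0 0" --pt "0 12.5 0 0" --pt "0 15 0 0" --pt "0 17 0 0" --pt "0 17 0 0"

```text
clock: 5.88
position: [481.0, 19.7, 254.7]
orientation: [[0.0, 0.359, 0.933], [0.001, 0.933, -0.359], [-1.0, 0.001, 0.0]]
wrist_force: [-0.1, 0.1, 0.4]
grip_width: 0.1
```

Run:
```python
from wr import *
look("w7")
```

```text
t 5.88 pos [481.   19.7 254.7] tip [481.1  19.9  81.7] F [-0.09  0.09  0.43] w 0.1
yaw of tool y 1.2036 x axis [ 4.e-04  1.e-03 -1.e+00]
tip in console [-50.8 -46.3  81.7] F along y 0.05
t 5.88 pos [481.   19.7 254.7] tip [481.1  19.9  81.7] F [-0.09  0.09  0.43] w 0.1
yaw of tool y 1.2036 x axis [ 4.e-04  1.e-03 -1.e+00]
```

View pics/w7c.png

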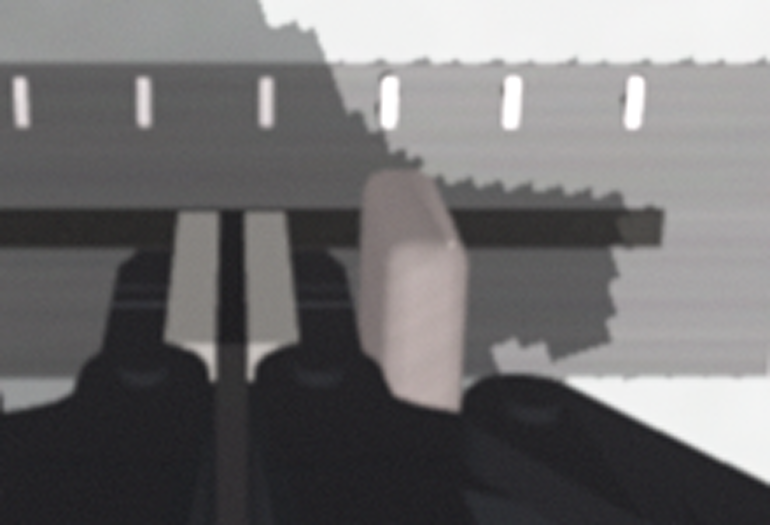

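All six ticks are in view, and the lever stands at the fourth tick, which is the third notch, with no force on the finger. I'm backing off, lifting and going over the button.

Emit:
step_arm --pt "0 -4 0 0" --pt "0 -8 0 0" --pt "-15 -10 0 0" --pt "-35 -10 0 0" --pt "-55 -10 0 0" --pt "-70 -10 0 0" --pt "-80 -10 0 0" --pt "-80 -10 0 0"

```text
clock: 6.6
position: [477.5, 9.5, 336.8]
orientation: [[0.004, 0.36, 0.933], [0.0, 0.933, -0.36], [-1.0, 0.001, 0.003]]
wrist_force: [-0.1, -1.1, -0.8]
grip_width: -0.3
```

Emit:
step_arm --pt "0 20 1 0" --pt "0 45 2 0" --pt "0 70 3 0" --pt "0 95 4 0" --pt "0 115 5 0" --pt "0 130 6 0" --pt "0 135 6 0" --pt "0 135 6 0"

```text
clock: 7.27
position: [531.4, 134.3, 333.7]
orientation: [[-0.001, 0.358, 0.934], [-0.0, 0.934, -0.358], [-1.0, -0.001, -0.001]]
wrist_force: [0.3, 1.1, -0.3]
grip_width: 0.1
```

Run:
```python
from wr import *
cons(); wrist("w8")
L=[[-45+17*np.cos(t),105+17*np.sin(t),76] for t in np.arange(4)*np.pi/2]+[[-50,-22.5,99],[-110,150,60]]
print(wproj("w8",c2w(L,POSE)).round(1))
```

```text
t 7.27 pos [531.4 134.3 333.7] tip [531.1 134.2 160.7] F [ 0.32  1.13 -0.35] w 0.1
yaw of tool y 1.2043 x axis [-1.4e-03 -4.0e-04 -1.0e+00]
tip in console [-45.2  78.3 160.7] F along y 1.17
t 7.27 pos [531.4 134.3 333.7] tip [531.1 134.2 160.7] F [ 0.32  1.13 -0.35] w 0.1
yaw of tool y 1.2043 x axis [-1.4e-03 -4.0e-04 -1.0e+00]
[[321.6 238.7]
 [346.8 215.9]
 [323.1 192. ]
 [298.  215.7]
 [123.2 218.3]
 [388.2 119. ]]
```

View pics/w8.png

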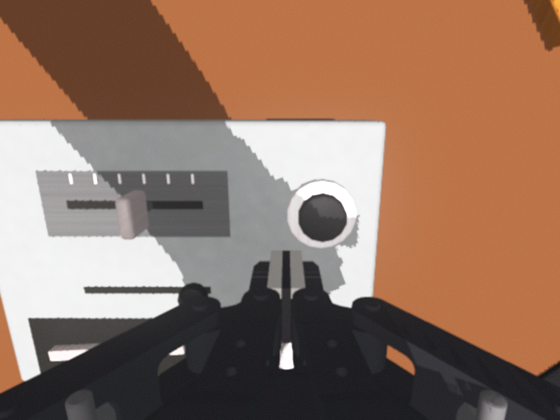

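The button cap is centred at (322,217) px, within 2 px of the prediction, and the lever is still at the fourth tick. I'm moving over the cap and down.

Emit:
step_arm --pt "0 7 0 0" --pt "0 14 0 0" --pt "0 21 0 0" --pt "5 26.5 0 0" --pt "25 26.5 0 0" --pt "45 26.5 0 0" --pt "65 26.5 0 0" --pt "68 26.5 0 0"

```text
clock: 7.98
position: [539.7, 158.3, 262.9]
orientation: [[-0.005, 0.359, 0.933], [-0.002, 0.933, -0.359], [-1.0, -0.003, -0.004]]
wrist_force: [-0.4, -0.2, 0.2]
grip_width: -0.3
```

Run:
```python
from wr import *
look("w9"); views("v9")
```

```text
t 7.98 pos [539.7 158.3 262.9] tip [538.8 158.   89.9] F [-0.42 -0.17  0.18] w -0.3
yaw of tool y 1.2032 x axis [-0.0051 -0.0015 -1.    ]
tip in console [-46.6 103.3  89.9] F along y -0.31
t 7.98 pos [539.7 158.3 262.9] tip [538.8 158.   89.9] F [-0.42 -0.17  0.18] w -0.3
yaw of tool y 1.2032 x axis [-0.0051 -0.0015 -1.    ]
```

View pics/w9c.png

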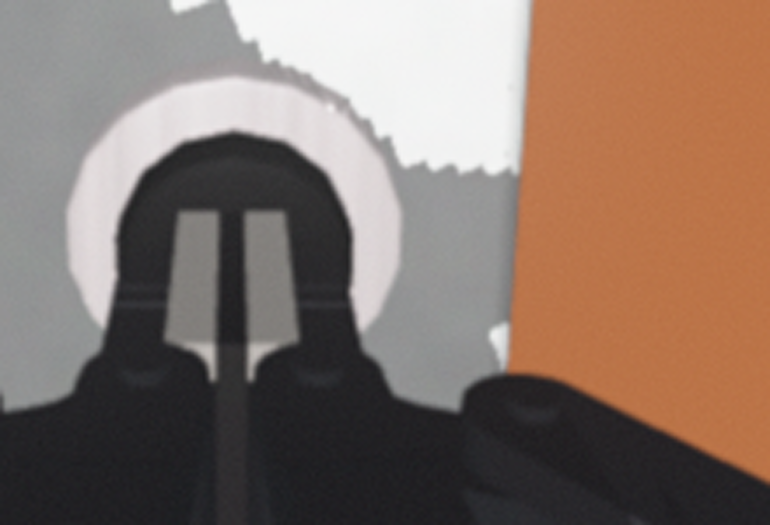

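View pics/v9.png

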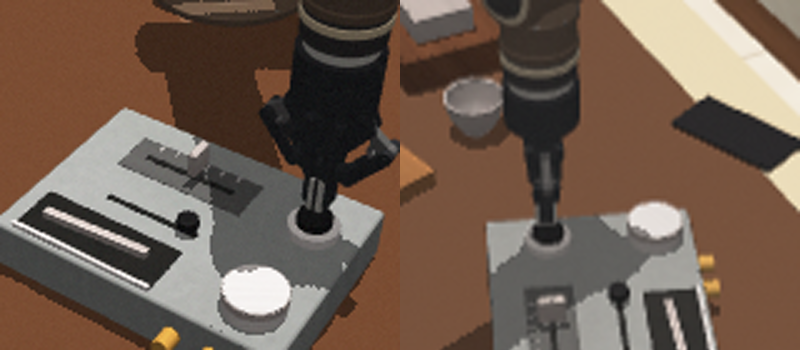

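The finger is centred over the cap. I'm going down slowly.

Emit:
step_arm --pt "2 0 0 0" --pt "4 0 0 0" --pt "6 0 0 0" --pt "8 0 0 0" --pt "9 0 0 0" --pt "10 0 0 0" --pt "10 0 0 0" --pt "10 0 0 0"

```text
clock: 8.8
position: [540.8, 158.3, 256.7]
orientation: [[-0.0, 0.36, 0.933], [0.0, 0.933, -0.36], [-1.0, 0.0, -0.0]]
wrist_force: [-0.0, -0.1, 0.0]
grip_width: -0.1
```

Emit:
step_arm --pt "1 0 0 0" --pt "2 0 0 0" --pt "3 0 0 0" --pt "4 0 0 0" --pt "5 0 0 0" --pt "6 0 0 0" --pt "6 0 0 0" --pt "6 0 0 0"

```text
clock: 9.47
position: [540.9, 158.4, 250.9]
orientation: [[0.0, 0.36, 0.933], [0.0, 0.933, -0.36], [-1.0, 0.0, 0.0]]
wrist_force: [0.0, -0.6, 4.7]
grip_width: 0.1
```

Run:
```python
from wr import *
cons()
```

```text
t 9.47 pos [540.9 158.4 250.9] tip [540.9 158.4  77.9] F [ 0.04 -0.63  4.72] w 0.1
yaw of tool y 1.203 x axis [ 4.e-04  1.e-04 -1.e+00]
tip in console [-44.8 104.5  77.9] F along y -0.58
```

Emit:
step_arm --pt "0.5 0 0 0" --pt "1 0 0 0" --pt "1.5 0 0 0" --pt "2 0 0 0" --pt "2 0 0 0" --pt "2 0 0 0" --pt "2 0 0 0" --pt "2 0 0 0"

```text
clock: 10.13
position: [540.8, 158.4, 249.4]
orientation: [[0.001, 0.36, 0.933], [0.0, 0.933, -0.36], [-1.0, 0.001, 0.001]]
wrist_force: [-1.8, -0.6, 7.7]
grip_width: -0.3
```

Run:
```python
from wr import *
cons()
```

```text
t 10.13 pos [540.8 158.4 249.4] tip [541.  158.4  76.4] F [-1.82 -0.63  7.69] w -0.3
yaw of tool y 1.203 x axis [ 8.e-04  2.e-04 -1.e+00]
tip in console [-44.8 104.5  76.4] F along y -1.24
```

Emit:
step_arm --pt "0.5 0 0 0" --pt "1 0 0 0" --pt "1.5 0 0 0" --pt "2 0 0 0" --pt "2 0 0 0" --pt "2 0 0 0" --pt "2 0 0 0" --pt "2 0 0 0"

```text
clock: 10.8
position: [540.7, 158.3, 249.1]
orientation: [[0.002, 0.36, 0.933], [0.001, 0.933, -0.36], [-1.0, 0.001, 0.002]]
wrist_force: [-5.4, -1.0, 19.2]
grip_width: -0.1
```

Run:
```python
from wr import *
cons(); look("w10")
views("v10")
```

```text
t 10.8 pos [540.7 158.3 249.1] tip [541.  158.5  76.1] F [-5.38 -0.99 19.21] w -0.1
yaw of tool y 1.203 x axis [ 2.1e-03  7.0e-04 -1.0e+00]
tip in console [-44.7 104.5  76.1] F along y -2.83
t 10.8 pos [540.7 158.3 249.1] tip [541.  158.5  76.1] F [-5.38 -0.99 19.21] w -0.1
yaw of tool y 1.203 x axis [ 2.1e-03  7.0e-04 -1.0e+00]
tip in console [-44.7 104.5  76.1] F along y -2.83
t 10.8 pos [540.7 158.3 249.1] tip [541.  158.5  76.1] F [-5.38 -0.99 19.21] w -0.1
yaw of tool y 1.203 x axis [ 2.1e-03  7.0e-04 -1.0e+00]
```

View pics/v10.png

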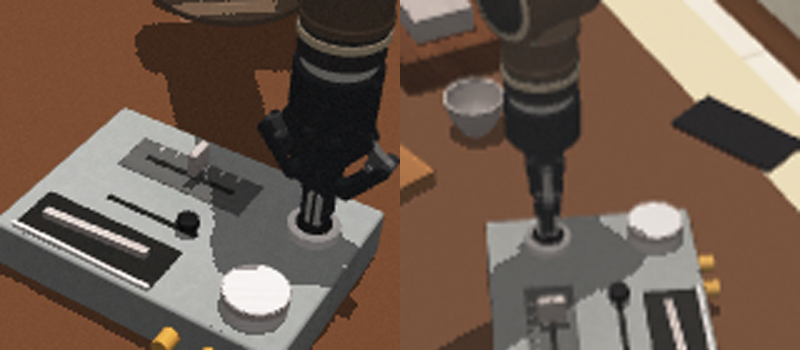

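View pics/w10c.png

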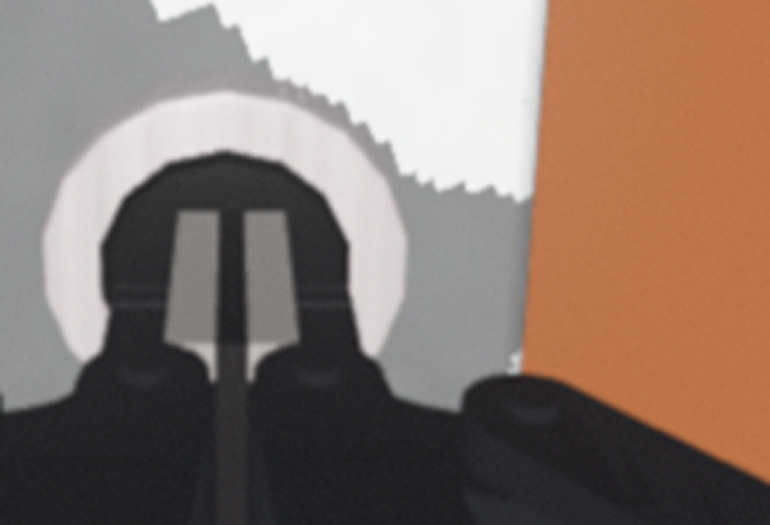

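There's a hard stop at 19 N. The cap's visible side has shrunk from about 28 to 13 crop pixels and still stands above the housing, so the button is fully down. Now lifting off.

Emit:
step_arm --pt "-2 0 0 0" --pt "-5 0 0 0" --pt "-10 0 0 0" --pt "-18 0 0 0" --pt "-30 0 0 0" --pt "-50 0 0 0" --pt "-75 0 0 0" --pt "-85 0 0 0"

```text
clock: 11.62
position: [541.1, 158.5, 334.5]
orientation: [[0.002, 0.36, 0.933], [0.001, 0.933, -0.36], [-1.0, 0.001, 0.002]]
wrist_force: [0.3, 1.6, 1.4]
grip_width: -0.3
```

Emit:
step_arm --pt "-10 0 -15 0" --pt "-20 0 -40 0" --pt "-25 0 -65 0" --pt "-25 0 -90 0" --pt "-25 0 -110 0" --pt "-25 0 -120 0" --pt "-25 0 -120 0" --pt "-25 0 -120 0"

```text
clock: 12.28
position: [428.5, 201.7, 356.6]
orientation: [[0.0, 0.359, 0.933], [-0.0, 0.933, -0.359], [-1.0, -0.0, 0.0]]
wrist_force: [0.7, 0.1, 0.9]
grip_width: 0.1
```

Run:
```python
from wr import *
cons(); wrist("w11"); views("v11",{"scene":(185,310,215,385),"side":(140,265,225,345)})
L=[[-110,-150,60],[-110,150,60],[110,150,60],[110,-150,60],[-50,-22.5,99],[-45,105,80]]
r=dict(scene=proj("scene",c2w(L,POSE)),side=proj("side",c2w(L,POSE)))
print(((r["scene"]-[215,185])*400/170).round(0).tolist()); print(((r["side"]-[225,140])*400/120+[400,0]).round(0).tolist())
```

```text
t 12.28 pos [428.5 201.7 356.6] tip [428.6 201.6 183.6] F [0.67 0.1  0.9 ] w 0.1
yaw of tool y 1.204 x axis [ 2.e-04 -2.e-04 -1.e+00]
tip in console [-165.2  104.4  183.6] F along y 0.34
t 12.28 pos [428.5 201.7 356.6] tip [428.6 201.6 183.6] F [0.67 0.1  0.9 ] w 0.1
yaw of tool y 1.204 x axis [ 2.e-04 -2.e-04 -1.e+00]
[[140.0, 16.0], [387.0, 116.0], [284.0, 258.0], [14.0, 125.0], [210.0, 56.0], [320.0, 120.0]]
[[498.0, 290.0], [485.0, 84.0], [687.0, 71.0], [731.0, 272.0], [551.0, 162.0], [548.0, 93.0]]
```

View pics/v11.png

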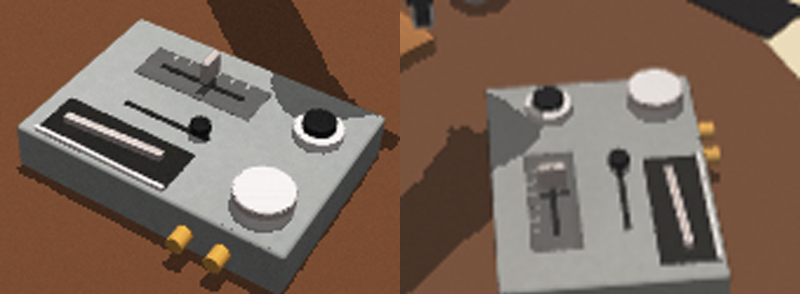

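View pics/w11.png

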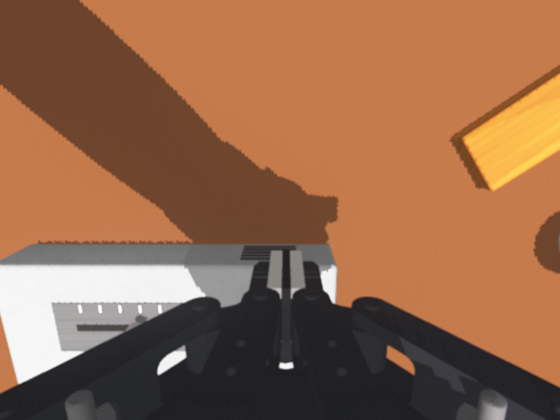

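The lever tip is at (210,55), where the third notch predicts (210,56). The button is up, and the knob, tin and punch look unmoved. One numeric check against the first picture, then I'll hand in.

Run:
```python
from wr import *
n=ctrl.snapshot("scene")["image"]; o=d["scene"]["image"]
for nm,(r,c,h,w) in dict(console=(185,215,125,170),trimtin=(225,280,60,75),corner=(280,280,30,50)).items():
    t=cv2.cvtColor(o[r:r+h,c:c+w],cv2.COLOR_RGB2GRAY).astype(np.float32); u=cv2.cvtColor(n[r:r+h,c:c+w],cv2.COLOR_RGB2GRAY).astype(np.float32)
    print(nm,cv2.phaseCorrelate(t,u))
ctrl.hand_in()
```

```text
console ((0.008577400247034461, 0.5213632975605975), 0.9241087478637695)
trimtin ((0.48820043521059375, -0.015673744462326056), 0.9570473443667094)
corner ((0.04588575945851048, -0.010594623097995637), 1.0072709555625916)
the job is handed in; nothing more can be done
```

The stroke lever is in the third notch, and the start button was pressed fully down and came back up. I handed the job in at about 12.5 s on the robot's clock.

- **Lever:** I pushed it with the closed fingertip, one click at a time. At the end it stood at the fourth tick (the third notch), with no force on the finger. The last scene picture put its tip at (210,55) px, where the third notch predicts (210,56).
- **Button:** I pressed it until it hit a hard stop, with 19 N at the wrist. I took that as fully down because the cap's visible side had shrunk and the cap still stood above its housing. After I lifted off, both overhead views showed it up.
- **Everything else:** Comparing the last scene picture with the first, the console corner shifted by less than 0.05 px. The console as a whole and the knob and tin area each read about 0.5 px in one direction. These two disagree with the corner reading. I put that down to the moved lever and shadows, but did not check further. The knob, tin and punch looked unmoved, and the robot stood clear of everything at hand-in.
- **Not checked:** I did not compare the hammer, bottle, cup and wooden block before and after, but the arm never worked near them.

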